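Snap the food-box lid shut

ROBOT

A 7-joint arm with a two-finger parallel gripper is mounted at the origin on a cart in front of the work surface, level with it; the furniture and walls round the work are solid. World frame = base frame: x ahead of the robot, y to its left, z up, the work surface at z = 0. Lengths are in mm, angles in rad, forces in N, time in s.
With the tool pointing down it reaches from about 425 to 925 mm from the base axis. Payload 6.8 kg.
Tool frame: the origin (TCP) lies between the finger pads; the fingertips stand 19 mm ahead of it and the grasp point (between the pads) is the TCP; x points along the fingers, y is the direction in which the jaws open and shut, and the axes are right-handed (so a half turn about x gives the same grasp; the last joint's range is limited). The gripper opens to 88 mm and grips with 3 to 60 N. Pads are 20 mm wide; open, the fingers measure 115 mm over their backs; the gripper's body (75 mm by 178 mm) begins 61 mm behind the grasp point.
Start: joints at [-1.434, 0.477, 0.022, 1.555, -0.011, 1.109, -0.083], TCP at [163.59, 654.893, 241.664] pointing down, gripper open.
Joint ranges: [-2.96, 2.96], [-0.34, 2.1], [-1.41, 1.46], [0.24, 2.44], [-1.37, 4.51], [0.17, 1.92], [-2.96, 2.96]. Speed limits (rad/s): [2.39, 2.39, 3.14, 3.14, 3.14, 3.14, 3.14].

INTERFACE

Orientations are given as a rotation vector (axis times angle).
In Python, from bench import env gives the robot as it stands.
- The arm moves only by the tool servo_tool, never from a script. Its argument "steps" is a list of rows, each an object of numbers: "ax", "ay", "az": the turn, a rotation vector about the tool's x, y, z in rad; "dx", "dy", "dz": the shift along the tool's x, y, z in mm; "grip": the closure in counts, from 0 (fully open) to 255 (shut). In form: [{"ax": .., "ay": .., "az": .., "dx": .., "dy": .., "dz": .., "grip": ..}, ...]. A call has 1 to 8 rows; each row is the pose to reach, as a shift and turn from the pose commanded when the call began, along the tool's axes at that moment; what a row does not reach only later rows make up. A row lasts 1/12 s, in which the tool goes at most 41.7 mm and 7.16 degrees, less where a joint would pass 70% of its speed; a pose out of reach is approached as far as the arm can. A call with a gripper value outside its range is refused whole. The fingers move at their own pace and stop on an object; "force" is the grip in N (left out, the last holds). Time passes only in rows, so rows that repeat a pose let the fingers close. It gives the time, the measured TCP pose, the force and the opening at its end, in the units of the state.
- env.get_obs(): the state, without advancing time (a new reading comes with each control period).
- env.capture(name): name is "scene" or "side" or "wrist"; returns the picture (480x640x3 uint8, blue, green, red); there is no depth.
- env.camera_model(name): a dict with "fovy" (degrees; the focal length in pixels is half the picture's height over the tangent of half this angle, whatever the lens; pixels are square), "cx", "cy" (the principal point, pixels), "position" and "orientation" of the camera in the world. Camera axes: x right, y up, looking along -z (the intrinsics and any distortion apply to the point x, -y, -z); pixel columns grow to the right and rows downward; lengths in mm; the calibration is good to about 2 mm. A picture is of the moment at which its call begins: read the wrist's pose just before it. camera_model takes no time and is no camera call; for the wrist camera it gives the pose at the moment of the call.
- env.hand_in(): hands the job in, once; it reports no verdict.
The state is a dict: "t": time; "joints": joint angles; "qd": joint speeds; "joint_torque": joint torques, N m; "eef_pos": TCP position; "ee_rot": TCP orientation; "force": force on the tool from outside, world axes, zero at the start; "moment": the same for the moment, N m; "width": finger opening in mm.
Only numpy, scipy, OpenCV 4.12 (cv2) and the standard library are available. Lean on these libraries where they do the work, as an engineer would, in place of code of your own. Each camera call takes 0.05 s, during which the arm holds its last target.

TASK

The lid of the biscuit box is only resting on: all four sections of its rim stand up. Press each of them down with the fingertips until it snaps flush and stays, leaving the end with the pull tab for last so that the air can escape there. Do not pick up, tip or push the box away, and leave the other things where they are.

Things in the scene. Friction and masses are not known exactly. Their poses are not given: they have to be found in the camera images.
- food_box: clear rectangular box of biscuits with a white snap-fit lid, loose on the worktop, about 0.75 kg. Tub 168 (x) x 124 (y) mm, lid 176 x 132 mm, rim top 66 mm above the worktop when shut. Origin: centre of the underside; x along the long way, towards the end with the pull tab; z up. It may stand at any yaw.
- lid_middle (a point): centre of the lid's middle panel (118 x 74 mm), fixed, 62 mm above the worktop, 4 mm below the shut rim. The four 29 mm square corners of the rim are fixed; between them each side has one springy section, hinged on its inner edge, 30 mm from hinge to outer edge (116 mm long on the long sides, 72 mm on the short ends), outer edge 11 mm up at the start
- flap_left (a joint): hinge of the long section on the box's +y side: 0 = shut flush with the rim, grows as it stands up, about 0.38 rad at the start; springs back up if let go early. Pressed near its outer edge it yields to about 1 N down to 0.2 rad, there needs 5 to 8 N, then snaps to 0 against a rigid stop and stays shut
- flap_left_press (a point): point to press on the long section on the box's +y side: top face, mid-length, 22 mm out from the hinge and 8 mm inside the lid's outer edge; moves with the section. When shut it lies at (0, 58, 66) mm in the box's frame
- flap_right (a joint): hinge of the long section on the box's -y side: 0 = shut flush with the rim, grows as it stands up, about 0.38 rad at the start; springs back up if let go early. Pressed near its outer edge it yields to about 1 N down to 0.2 rad, there needs 5 to 8 N, then snaps to 0 against a rigid stop and stays shut
- flap_right_press (a point): point to press on the long section on the box's -y side: top face, mid-length, 22 mm out from the hinge and 8 mm inside the lid's outer edge; moves with the section. When shut it lies at (0, -58, 66) mm in the box's frame
- flap_tab (a joint): hinge of the short section on the box's +x end, the only one with a pull tab (34 mm wide, sticking out 15 mm): 0 = shut flush with the rim, grows as it stands up, about 0.38 rad at the start; springs back up if let go early. Pressed near its outer edge it yields to about 1 N down to 0.2 rad, there needs 5 to 8 N, then snaps to 0 against a rigid stop and stays shut
- flap_tab_press (a point): point to press on the short section on the box's +x end, the only one with a pull tab (34 mm wide, sticking out 15 mm): top face, mid-length, 22 mm out from the hinge and 8 mm inside the lid's outer edge; moves with the section. When shut it lies at (80, 0, 66) mm in the box's frame
- flap_end (a joint): hinge of the short section on the box's -x end, without a tab: 0 = shut flush with the rim, grows as it stands up, about 0.38 rad at the start; springs back up if let go early. Pressed near its outer edge it yields to about 1 N down to 0.2 rad, there needs 5 to 8 N, then snaps to 0 against a rigid stop and stays shut
- flap_end_press (a point): point to press on the short section on the box's -x end, without a tab: top face, mid-length, 22 mm out from the hinge and 8 mm inside the lid's outer edge; moves with the section. When shut it lies at (-80, 0, 66) mm in the box's frame
- mug: bystander: white mug, 83 x 117 x 94 mm; origin at the centre of its underside
- kitchen_timer: bystander: white kitchen timer with a dial, 66 mm across, 54 high; origin at the centre of its underside
- teaspoon: bystander: steel teaspoon lying flat, 130 x 27 x 11 mm; origin at the centre of its underside
- tin_beans: bystander: low food tin, 75 mm across, 58 high; origin at the centre of its underside
- jam_jar: bystander: jam jar, 69 mm across, 99 high; origin at the centre of its underside
- tumbler: bystander: clear tumbler, 81 mm across, 91 high; origin at the centre of its underside

How it is judged (in metres and radians):
On the way, in this order (a step that is already met when the one before it is completed fails the run):
1. the three sections without a tab are shut while the tab section still stands up (value of joint each of flap_left, flap_right, flap_end below 0.04 rad and value of joint flap_tab above 0.25 rad), for 0.1 s.
2. the tab section is shut too (value of joint each of flap_left, flap_right, flap_end, flap_tab below 0.04 rad), for 0.1 s.
At the end, for the whole second after the job is handed in: all four rim sections are shut (hinges under 0.04 rad) and the box stands flat and still on the worktop within 50 mm of where it stood (all of step 2 and height (world z) of food_box below 0.005 m and angle between food_box's own z axis and vertical below 0.05 rad and distance of food_box from where it was at the start of the episode below 0.05 m and linear speed of food_box below 0.01 m/s); the robot touches nothing.
It fails at once if the box is lifted (more than 12 mm) or tipped (more than 0.15 rad) (height (world z) of food_box above 0.012 m or angle between food_box's own z axis and vertical above 0.15 rad).
It fails at once if the box is pressed with the arm or the gripper's body instead of the fingers (contact force between the arm and food_box above 3 N).
It fails at once if the box is pushed more than 50 mm away (distance of food_box from where it was at the start of the episode above 0.05 m).
It fails at once if a bystander is moved more than 25 mm (distance of any of mug, kitchen_timer, teaspoon, tin_beans, jam_jar, tumbler from where it was at the start of the episode above 0.025 m).
It also fails if it takes over 45 s, if anything falls off the work surface, if the arm or the gripper's body presses on something with over 40 N, if the wrist force passes 120 N, or if a joint passes its speed limit or range.

## Working session

There is one attempt and no reset: what is moved stays moved. The work goes in short steps, Python scripts to look and compute and a tool call to move; the robot and the scene stay as the last step left them, time stands still between calls to the robot, and variables do not carry over. Pictures are saved under pics/ and viewed, and the job is handed in when it is done.

Besides the shell and the picture viewer there is one more tool, called as name([rows], argument=value, ...), one row to a line, values as JSON. servo_tool: Moves the arm, as the interface text tells. Its arguments: {"type":"object","properties":{"steps":{"type":"array","items":{"type":"object","properties":{"ax":{"type":"number"},"ay":{"type":"number"},"az":{"type":"number"},"dx":{"type":"number"},"dy":{"type":"number"},"dz":{"type":"number"},"grip":{"type":"number"}}}},"force":{"type":"number"}},"required":["steps"]}

```bash
mkdir -p pics; ls; python3 - <<'E'
from bench import env
import cv2,json
print(env.get_obs())
for n in ["scene","side","wrist"]:
    print(n,env.camera_model(n)); cv2.imwrite(f"pics/{n}0.png",env.capture(n))
E
```

```text
pics
{'t': 0.0, 'joints': array([-1.43409635,  0.47775827,  0.02235187,  1.55642031, -0.01148582,
        1.10928964, -0.08310934]), 'qd': array([ 5.70822510e-04, -1.57367482e-03, -2.92615840e-04,  1.16487695e-04,
       -2.81218901e-05, -1.41810901e-03, -1.11704443e-04]), 'joint_torque': array([-3.01740874e-04, -5.82880175e+01,  1.53450888e+00, -2.72587699e+01,
       -5.43684326e-02,  1.73628592e-02,  1.74726938e-04]), 'eef_pos': array([163.48314554, 654.33451324, 240.72313271]), 'ee_rot': array([ 0.19080006,  1.56230689, -0.19354814]), 'force': array([ 0.45400071, -0.27474484, -0.29176134]), 'moment': array([0.02994428, 0.01874702, 0.02436313]), 'width': 87.94207177684991}
scene {'fovy': 51.216650027078344, 'cx': 314.20453161634725, 'cy': 241.0218114115921, 'position': array([-76.73733408, 614.23156061, 549.66303945]), 'orientation': array([ 0.52723307, -1.17566815, -2.06898878])}
side {'fovy': 47.45663082657482, 'cx': 316.38372879790813, 'cy': 243.9596894814723, 'position': array([432.95835386, 947.11374609, 687.62596426]), 'orientation': array([ 0.07615362, -1.445512  , -2.69190458])}
wrist {'fovy': 67.90648601302613, 'cx': 320.4077927594018, 'cy': 237.7971953755642, 'position': array([ 92.42560561, 672.81540766, 382.24911364]), 'orientation': array([-0.23460681, -0.17993964,  1.31849397])}
```

View pics/scene0.png

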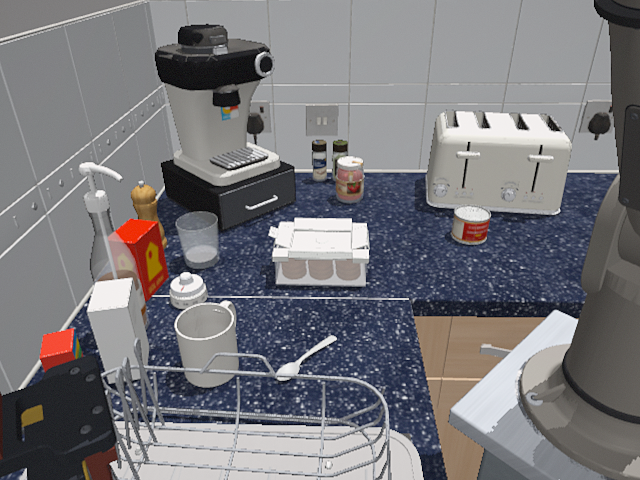

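View pics/side0.png

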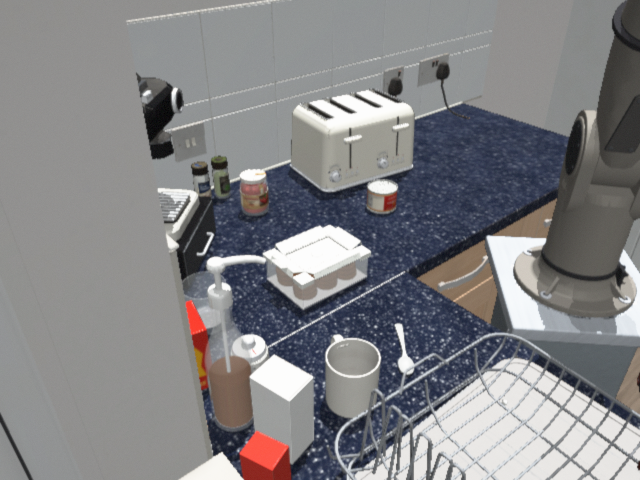

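View pics/wrist0.png

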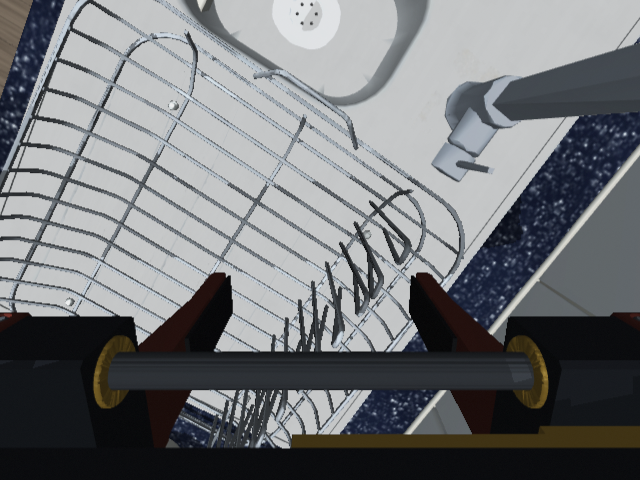

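```bash
python3 - <<'E'
import cv2
a=cv2.imread("pics/scene0.png")[205:300,260:385]; b=cv2.imread("pics/side0.png")[220:315,255:380]
cv2.imwrite("pics/sc0z.png",cv2.resize(a,None,fx=6,fy=6,interpolation=cv2.INTER_CUBIC))
cv2.imwrite("pics/si0z.png",cv2.resize(b,None,fx=6,fy=6,interpolation=cv2.INTER_CUBIC))
E
```

```text
(no output)
```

View pics/sc0z.png

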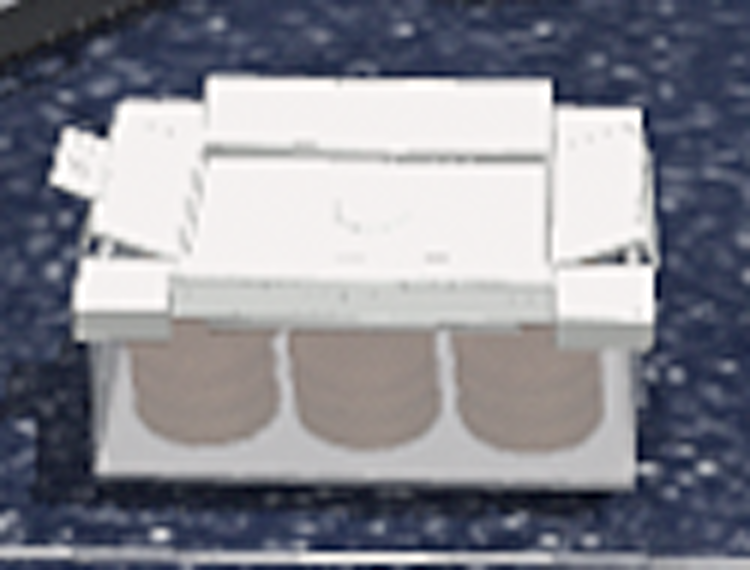

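View pics/si0z.png

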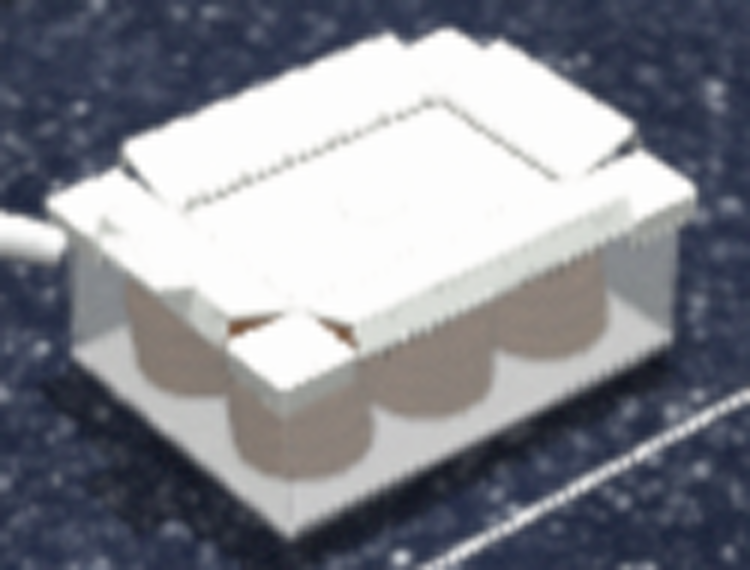

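```bash
cat > h.py <<'E'
import numpy as np
from scipy.spatial.transform import Rotation as R
from scipy.optimize import least_squares
def proj(m,P):
    P=np.atleast_2d(P); c=(P-m['position'])@R.from_rotvec(m['orientation']).as_matrix()
    f=240/np.tan(np.radians(m['fovy'])/2)
    return np.c_[m['cx']+f*c[:,0]/-c[:,2], m['cy']-f*c[:,1]/-c[:,2]]
def ray(m,uv,z):
    f=240/np.tan(np.radians(m['fovy'])/2)
    d=R.from_rotvec(m['orientation']).apply([(uv[0]-m['cx'])/f,-(uv[1]-m['cy'])/f,-1]); p=m['position']
    return p+d*(z-p[2])/d[2]
def fit(obs,x0,zfree=True):
    # obs list of (model, boxpt, uv)
    def world(x,P):
        c,s=np.cos(x[3]),np.sin(x[3]); P=np.array(P,float)
        return np.array([x[0]+c*P[0]-s*P[1],x[1]+s*P[0]+c*P[1],P[2]+(x[2] if zfree else 0)])
    f=lambda x:np.concatenate([proj(m,world(x,P))[0]-uv for m,P,uv in obs])
    r=least_squares(f,x0,loss='soft_l1'); return r.x,f(r.x).reshape(-1,2)
E
python3 - <<'E'
from h import *; from bench import env
S=env.camera_model('scene');D=env.camera_model('side')
zs=lambda u,v:np.array([260+(u+.5)/6-.5,205+(v+.5)/6-.5]); zd=lambda u,v:np.array([255+(u+.5)/6-.5,220+(v+.5)/6-.5])
obs=[(S,(88,66,66),zs(77,312)),(S,(-88,66,66),zs(655,325)),(S,(84,62,0),zs(95,475)),(S,(-84,62,0),zs(633,488)),
(D,(88,66,66),zd(287,392)),(D,(-88,66,66),zd(695,190)),(D,(88,-66,66),zd(48,203)),(D,(84,62,0),zd(290,537)),(D,(84,-62,0),zd(73,350)),(D,(-84,62,0),zd(672,340)),(D,(-88,-66,66),zd(447,28))]
for zf in (True,False):
    x,r=fit(obs,[560,550,0,1.57],zf); print(x); print(r.round(1).tolist())
print('mug',ray(S,(207,375),0),'tmr',ray(S,(187,303),0),'jar',ray(S,(350,198),0),'tumb',ray(S,(200,262),0),'tin',ray(S,(470,240),0))
print('spoon',ray(S,(335,340),0),'coffee',ray(S,(215,218),0),ray(S,(294,190),0),'toaster',ray(S,(430,205),0))
E
```

```text
[523.89559106  45.48847038   2.23265521  51.038235  ]
[[-0.8, -0.7], [0.7, -1.1], [0.5, 0.8], [0.5, 0.5], [-0.7, -0.4], [0.8, -0.5], [-0.8, -0.4], [-0.2, 0.8], [-0.4, 1.5], [0.2, 0.6], [0.2, -0.0]]
[ 5.24620240e+02  4.31547737e+01 -2.36907840e-17  5.10343401e+01]
[[-0.1, -0.4], [1.1, -0.6], [1.2, 1.0], [0.9, 0.9], [-1.1, -0.3], [0.4, -0.1], [-0.9, -0.3], [-0.6, 0.8], [-0.5, 1.6], [-0.1, 0.9], [0.1, 0.3]]
mug [433.94190004 367.52412304   0.        ] tmr [609.48653437 298.1624894    0.        ] jar [ 706.16209442 -226.19511379    0.        ] tumb [711.07115661 208.49440747   0.        ] tin [ 382.04245699 -260.30525641    0.        ]
spoon [357.03588287 174.80778611   0.        ] coffee [852.45428095  80.38573995   0.        ] [ 841.50987423 -156.16717375    0.        ] toaster [ 542.5384377  -337.89824949    0.        ]
```

```bash
cat >> h.py <<'E'
def rel(p0,rv0,p1,R1):
    A=R.from_rotvec(rv0); d=A.inv().apply(np.array(p1)-p0); w=(A.inv()*R1).as_rotvec()
    return d.round(1),w.round(3)
def down(yaw): # tool x down, tool y at world yaw
    y=np.array([np.cos(yaw),np.sin(yaw),0]); x=np.array([0,0,-1.]); return R.from_matrix(np.c_[x,y,np.cross(x,y)])
E
python3 - <<'E'
from h import *; from bench import env
o=env.get_obs(); A=R.from_rotvec(o['ee_rot']).as_matrix(); print(A.round(3))
th=np.degrees(np.arctan2(A[1,1],A[0,1])); print('yaw y',th,'natural after swing',th-76+4.8)
m=env.camera_model('wrist'); print('cam in tool',A.T@(m['position']-o['eef_pos']))
for y in (44.4-180,44.4-90,44.4,134.4): print(y,rel(o['eef_pos'],o['ee_rot'],[524,44,330],down(np.radians(y))))
E
```

```text
[[-0.     0.242  0.97 ]
 [-0.001  0.97  -0.242]
 [-1.    -0.001  0.   ]]
yaw y 75.97251482667505 natural after swing 4.772514826675052
cam in tool [-141.48420408    0.43238404  -73.39832799]
-135.6 (array([ -88.3, -505. ,  497.7]), array([-2.591e+00, -2.000e-03,  1.000e-03]))
-45.6 (array([ -88.3, -505. ,  497.7]), array([2.122e+00, 2.000e-03, 1.000e-03]))
44.4 (array([ -88.3, -505. ,  497.7]), array([0.551, 0.   , 0.001]))
134.4 (array([ -88.3, -505. ,  497.7]), array([-1.02e+00, -1.00e-03,  1.00e-03]))
```

servo_tool([
  {"dx": -40, "grip": 255},
  {"dx": -80, "grip": 255},
  {"dx": -88, "dy": -25, "dz": 25, "grip": 255},
  {"dx": -88, "dy": -50, "dz": 50, "grip": 255},
  {"dx": -88, "dy": -75, "dz": 75, "ax": 0.1, "grip": 255},
  {"dx": -88, "dy": -100, "dz": 100, "ax": 0.15, "grip": 255},
  {"dx": -88, "dy": -125, "dz": 125, "ax": 0.2, "grip": 255},
  {"dx": -88, "dy": -150, "dz": 150, "ax": 0.25, "grip": 255},
], force=15)

```text
invalid input at $.steps[0]: expected keys ax, ay, az, dx, dy, dz, grip
```

servo_tool([
  {"dx": -40, "dy": 0, "dz": 0, "ax": 0, "ay": 0, "az": 0, "grip": 255},
  {"dx": -80, "dy": 0, "dz": 0, "ax": 0, "ay": 0, "az": 0, "grip": 255},
  {"dx": -88, "dy": -25, "dz": 25, "ax": 0, "ay": 0, "az": 0, "grip": 255},
  {"dx": -88, "dy": -50, "dz": 50, "ax": 0.05, "ay": 0, "az": 0, "grip": 255},
  {"dx": -88, "dy": -75, "dz": 75, "ax": 0.1, "ay": 0, "az": 0, "grip": 255},
  {"dx": -88, "dy": -100, "dz": 100, "ax": 0.15, "ay": 0, "az": 0, "grip": 255},
  {"dx": -88, "dy": -125, "dz": 125, "ax": 0.2, "ay": 0, "az": 0, "grip": 255},
  {"dx": -88, "dy": -150, "dz": 150, "ax": 0.25, "ay": 0, "az": 0, "grip": 255},
], force=15)

```text
t: 0.82
eef_pos: [273.4, 471.2, 329.5]
ee_rot: [0.39, 1.536, -0.39]
force: [1.1, 0.7, 0.1]
width: 37.9
```

```bash
python3 - <<'E'
from h import *; from bench import env
o=env.get_obs()
print(o['eef_pos'],rel(o['eef_pos'],o['ee_rot'],[524,44,330],down(np.radians(44.4))))
E
```

```text
[273.35147768 471.23356183 329.45675656] (array([  -0.5, -255.9,  424.1]), array([ 0.299, -0.   ,  0.   ]))
```

servo_tool([
  {"dx": 0, "dy": -20, "dz": 33, "ax": 0.03, "ay": 0, "az": 0, "grip": 255},
  {"dx": 0, "dy": -40, "dz": 66, "ax": 0.06, "ay": 0, "az": 0, "grip": 255},
  {"dx": 0, "dy": -60, "dz": 99, "ax": 0.09, "ay": 0, "az": 0, "grip": 255},
  {"dx": 0, "dy": -80, "dz": 132, "ax": 0.12, "ay": 0, "az": 0, "grip": 255},
  {"dx": 0, "dy": -100, "dz": 165, "ax": 0.15, "ay": 0, "az": 0, "grip": 255},
  {"dx": 0, "dy": -120, "dz": 198, "ax": 0.18, "ay": 0, "az": 0, "grip": 255},
  {"dx": 0, "dy": -140, "dz": 231, "ax": 0.21, "ay": 0, "az": 0, "grip": 255},
  {"dx": 0, "dy": -160, "dz": 264, "ax": 0.24, "ay": 0, "az": 0, "grip": 255},
])

```text
t: 1.48
eef_pos: [429.5, 204.9, 329.7]
ee_rot: [0.576, 1.493, -0.576]
force: [-0.3, 1.0, -0.4]
width: 0.8
```

```bash
python3 - <<'E'
from h import *; from bench import env
o=env.get_obs()
print(o['eef_pos'],rel(o['eef_pos'],o['ee_rot'],[510,30,310],down(np.radians(44.4))))
E
```

```text
[429.53643307 204.88216602 329.68707283] (array([ 19.6, -75.6, 177.1]), array([ 0.06, -0.  , -0.  ]))
```

servo_tool([
  {"dx": 5, "dy": -20, "dz": 33, "ax": 0.03, "ay": 0, "az": 0, "grip": 255},
  {"dx": 10, "dy": -35, "dz": 66, "ax": 0.06, "ay": 0, "az": 0, "grip": 255},
  {"dx": 15, "dy": -45, "dz": 99, "ax": 0.06, "ay": 0, "az": 0, "grip": 255},
  {"dx": 20, "dy": -50, "dz": 132, "ax": 0.06, "ay": 0, "az": 0, "grip": 255},
  {"dx": 20, "dy": -55, "dz": 165, "ax": 0.06, "ay": 0, "az": 0, "grip": 255},
  {"dx": 20, "dy": -57, "dz": 198, "ax": 0.06, "ay": 0, "az": 0, "grip": 255},
  {"dx": 20, "dy": -58, "dz": 220, "ax": 0.06, "ay": 0, "az": 0, "grip": 255},
  {"dx": 20, "dy": -58, "dz": 220, "ax": 0.06, "ay": 0, "az": 0, "grip": 255},
])

```text
t: 2.15
eef_pos: [555.5, 11.9, 309.6]
ee_rot: [0.624, 1.477, -0.627]
force: [-0.8, 1.8, 0.9]
width: 0.4
```

```bash
python3 - <<'E'
from h import *; from bench import env
import cv2,pickle
o=env.get_obs(); m=env.camera_model('wrist'); im=env.capture('wrist'); cv2.imwrite('pics/w1.png',im); pickle.dump(m,open('m1.pkl','wb'))
print(o['eef_pos'],np.abs(o['qd']).max(),m)
P=[(88,66,66),(-88,66,66),(-88,-66,66),(88,-66,66)]
c,s=np.cos(.775),np.sin(.775)
print(proj(m,[[524+c*a-s*b,44+s*a+c*b,z] for a,b,z in P]).round(0))
E
```

```text
[555.49831471  11.93696254 309.56748439] 0.07932242951972775 {'fovy': 67.90648601302613, 'cx': 320.4077927594018, 'cy': 237.7971953755642, 'position': array([504.51845916,  65.73362648, 450.79892318]), 'orientation': array([-0.26436784, -0.10540744,  0.76632267])}
[[407.  98.]
 [233.  99.]
 [241. 226.]
 [399. 225.]]
```

View pics/w1.png

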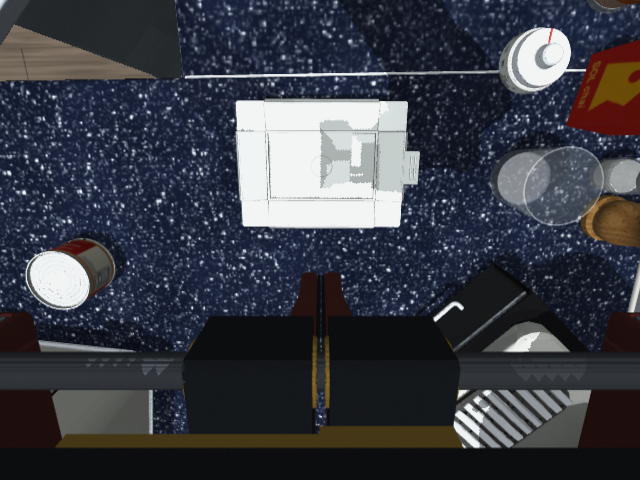

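```bash
python3 - <<'E'
import cv2
a=cv2.imread("pics/w1.png")[85:245,220:430]
cv2.imwrite("pics/w1z.png",cv2.resize(a,None,fx=3.75,fy=3.75,interpolation=cv2.INTER_CUBIC))
E
```

```text
(no output)
```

View pics/w1z.png

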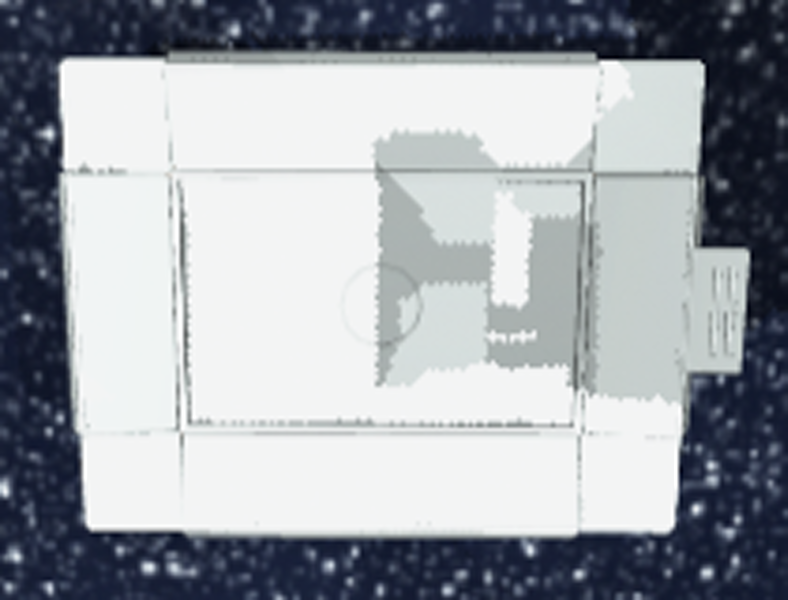

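```bash
python3 - <<'E'
from h import *; from bench import env
import pickle
m=pickle.load(open('m1.pkl','rb')); S=env.camera_model('scene');D=env.camera_model('side')
zw=lambda u,v:np.array([220+(u+.5)/3.75-.5,85+(v+.5)/3.75-.5])
zs=lambda u,v:np.array([260+(u+.5)/6-.5,205+(v+.5)/6-.5]); zd=lambda u,v:np.array([255+(u+.5)/6-.5,220+(v+.5)/6-.5])
ow=[(m,(88,66,66),zw(705,61)),(m,(-88,66,66),zw(60,61)),(m,(-88,-66,66),zw(88,532)),(m,(88,-66,66),zw(677,532))]
os=[(S,(88,66,66),zs(77,312)),(S,(-88,66,66),zs(655,325)),
(D,(88,66,66),zd(287,392)),(D,(-88,66,66),zd(695,190)),(D,(88,-66,66),zd(48,203)),(D,(-88,-66,66),zd(447,28))]
for ob,zf in ((ow,True),(ow,False),(os,True),(ow+os,True)):
    x,r=fit(ob,[524,44,0,.775],zf); print(x.round(3)); print(r.round(1).tolist())
o=env.get_obs()
for n,P in dict(left=(0,58),right=(0,-58),end=(-80,0),tab=(80,0)).items():
    c,s=np.cos(.775),np.sin(.775); print(n,(525+c*P[0]-s*P[1]).round(1),(43+s*P[0]+c*P[1]).round(1))
E
```

```text
[526.828  43.647  -3.453   0.772]
[[0.2, 0.0], [-0.2, 0.1], [0.1, -0.1], [-0.2, -0.1]]
[526.757  43.729  -0.      0.771]
[[1.1, -0.4], [-0.9, -0.3], [-0.6, 0.6], [0.5, 0.6]]
[5.23859e+02 4.46830e+01 4.68000e-01 7.75000e-01]
[[-0.3, 0.1], [1.1, -0.5], [-0.5, 0.1], [0.7, -0.0], [-0.6, 0.2], [0.1, 0.4]]
[526.219  43.41   -1.268   0.772]
[[0.1, -0.5], [-1.3, -0.3], [-0.8, 0.2], [-0.2, 0.1], [-0.6, 0.0], [0.4, -0.4], [-1.8, 0.3], [-0.4, 0.4], [-1.6, 0.4], [-0.8, 0.8]]
left 484.4 84.4
right 565.6 1.6
end 467.8 -13.0
tab 582.2 99.0
```

```bash
cat > go.py <<'E'
from h import *; from bench import env
import sys
B=np.array([526,43.8]); Y=.773
pts=dict(left=(0,58),right=(0,-58),end=(-80,0),tab=(80,0))
c,s=np.cos(Y),np.sin(Y); o=env.get_obs()
print('t',o['t'],'pos',o['eef_pos'].round(1),'F',o['force'].round(1),'qd',np.abs(o['qd']).max().round(3))
for n in sys.argv[2:]:
    P=pts[n]; t=[B[0]+c*P[0]-s*P[1],B[1]+s*P[0]+c*P[1],float(sys.argv[1])]
    print(n,np.round(t,1),rel(o['eef_pos'],o['ee_rot'],t,down(Y)))
E
python3 go.py 125 right
```

```text
t 2.2 pos [554.2  14.1 309.3] F [-0.4  0.7  0.1] qd 0.042
right [566.5   2.3 125. ] (array([184.3,   0.8,  16.9]), array([-0.001,  0.001,  0.001]))
```

servo_tool([
  {"dx": 40, "dy": 0, "dz": 10, "ax": 0, "ay": 0, "az": 0, "grip": 255},
  {"dx": 80, "dy": 0, "dz": 17, "ax": 0, "ay": 0, "az": 0, "grip": 255},
  {"dx": 120, "dy": 0, "dz": 17, "ax": 0, "ay": 0, "az": 0, "grip": 255},
  {"dx": 155, "dy": 0, "dz": 17, "ax": 0, "ay": 0, "az": 0, "grip": 255},
  {"dx": 180, "dy": 0, "dz": 17, "ax": 0, "ay": 0, "az": 0, "grip": 255},
  {"dx": 184, "dy": 1, "dz": 17, "ax": 0, "ay": 0, "az": 0, "grip": 255},
  {"dx": 184, "dy": 1, "dz": 17, "ax": 0, "ay": 0, "az": 0, "grip": 255},
  {"dx": 184, "dy": 1, "dz": 17, "ax": 0, "ay": 0, "az": 0, "grip": 255},
])

```text
t: 2.87
eef_pos: [566.7, 5.6, 126.9]
ee_rot: [0.621, 1.479, -0.62]
force: [0.1, 0.4, 0.3]
width: 0.3
```

```bash
python3 go.py 85 right; python3 - <<'E'
from bench import env
import cv2
cv2.imwrite('pics/s2.png',cv2.resize(env.capture('scene')[150:330,220:460],None,fx=3,fy=3))
E
```

```text
t 2.8667 pos [566.7   5.6 126.9] F [0.1 0.4 0.3] qd 0.02
right [566.5   2.3  85. ] (array([41.9, -2.5,  2.2]), array([ 0.004,  0.001, -0.001]))
```

View pics/s2.png

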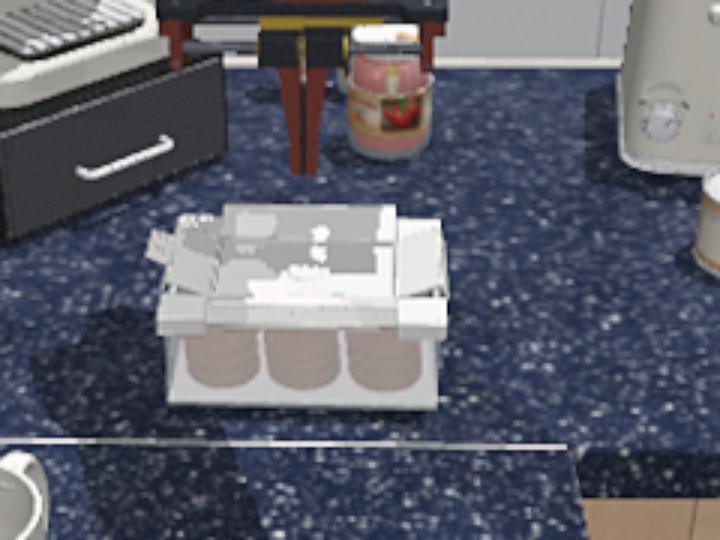

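The picture shows the closed fingertips at about (305,172) in the crop, above the far long section (its raised edge is near row 207). Next I press down on it.

servo_tool([
  {"dx": 15, "dy": -2, "dz": 2, "ax": 0, "ay": 0, "az": 0, "grip": 255},
  {"dx": 26, "dy": -2, "dz": 2, "ax": 0, "ay": 0, "az": 0, "grip": 255},
  {"dx": 30, "dy": -2, "dz": 2, "ax": 0, "ay": 0, "az": 0, "grip": 255},
  {"dx": 33, "dy": -2, "dz": 2, "ax": 0, "ay": 0, "az": 0, "grip": 255},
  {"dx": 36, "dy": -2, "dz": 2, "ax": 0, "ay": 0, "az": 0, "grip": 255},
  {"dx": 38, "dy": -2, "dz": 2, "ax": 0, "ay": 0, "az": 0, "grip": 255},
  {"dx": 40, "dy": -2, "dz": 2, "ax": 0, "ay": 0, "az": 0, "grip": 255},
  {"dx": 40, "dy": -2, "dz": 2, "ax": 0, "ay": 0, "az": 0, "grip": 255},
])

```text
t: 3.58
eef_pos: [567.3, 1.4, 86.5]
ee_rot: [0.622, 1.477, -0.621]
force: [1.6, -2.1, 3.4]
width: 0.3
```

```bash
python3 go.py 85 right
```

```text
t 3.5833 pos [567.3   1.4  86.5] F [ 1.6 -2.1  3.4] qd 0.003
right [566.5   2.3  85. ] (array([ 1.5,  0. , -1.2]), array([ 0.002,  0.002, -0.002]))
```

servo_tool([
  {"dx": 1, "dy": 0, "dz": -1, "ax": 0, "ay": 0, "az": 0, "grip": 255},
  {"dx": 2, "dy": 0, "dz": -1, "ax": 0, "ay": 0, "az": 0, "grip": 255},
  {"dx": 2, "dy": 0, "dz": -1, "ax": 0, "ay": 0, "az": 0, "grip": 255},
])

```text
t: 3.83
eef_pos: [566.4, 2.4, 84.9]
ee_rot: [0.622, 1.478, -0.621]
force: [0.0, -1.5, 12.0]
width: 0.3
```

servo_tool([
  {"dx": 1, "dy": 0, "dz": 0, "ax": 0, "ay": 0, "az": 0, "grip": 255},
  {"dx": 1, "dy": 0, "dz": 0, "ax": 0, "ay": 0, "az": 0, "grip": 255},
])

```text
t: 4.0
eef_pos: [566.5, 2.4, 84.7]
ee_rot: [0.623, 1.478, -0.62]
force: [-3.3, -1.9, 19.4]
width: 0.3
```

```bash
python3 - <<'E'
from bench import env
import cv2
cv2.imwrite('pics/s3.png',cv2.resize(env.capture('scene')[200:300,260:385],None,fx=6,fy=6,interpolation=cv2.INTER_CUBIC))
E
```

```text
(no output)
```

View pics/s3.png

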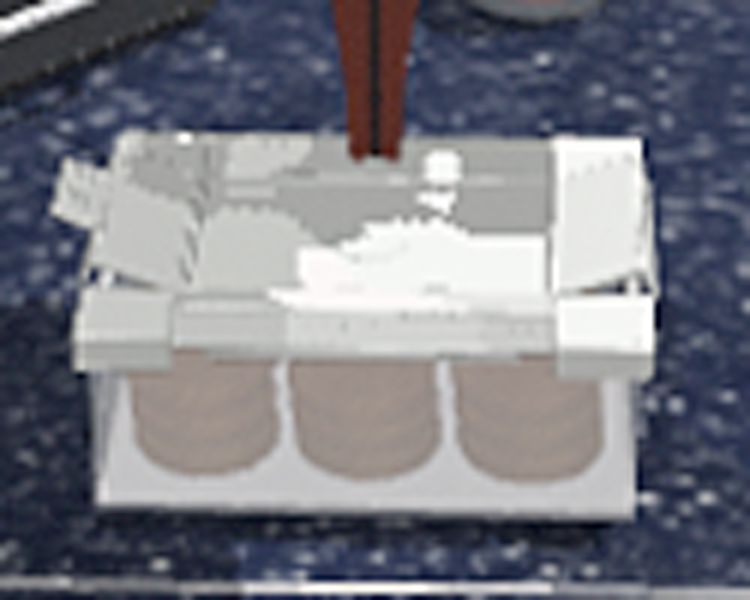

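The far section is now flush: the back edge is straight at row ~135, level with the corners. The force is 19 N against the stop. I'll lift off and move to the untabbed end.

servo_tool([
  {"dx": -25, "dy": 0, "dz": 0, "ax": 0, "ay": 0, "az": 0, "grip": 255},
  {"dx": -45, "dy": -10, "dz": -7, "ax": 0, "ay": 0, "az": 0, "grip": 255},
  {"dx": -45, "dy": -40, "dz": -29, "ax": 0, "ay": 0, "az": 0, "grip": 255},
  {"dx": -45, "dy": -70, "dz": -50, "ax": 0, "ay": 0, "az": 0, "grip": 255},
  {"dx": -45, "dy": -80, "dz": -58, "ax": 0, "ay": 0, "az": 0, "grip": 255},
  {"dx": -45, "dy": -80, "dz": -58, "ax": 0, "ay": 0, "az": 0, "grip": 255},
  {"dx": -45, "dy": -80, "dz": -58, "ax": 0, "ay": 0, "az": 0, "grip": 255},
])

```text
t: 4.63
eef_pos: [467.3, -11.2, 127.8]
ee_rot: [0.622, 1.481, -0.62]
force: [0.7, 0.0, 0.4]
width: 0.5
```

```bash
python3 go.py 85 end
```

```text
t 4.6333 pos [467.3 -11.2 127.8] F [0.7 0.  0.4] qd 0.052
end [468.7 -12.1  85. ] (array([42.8,  0.4,  1.7]), array([ 0.004, -0.001, -0.001]))
```

servo_tool([
  {"dx": 15, "dy": 0, "dz": 1, "ax": 0, "ay": 0, "az": 0, "grip": 255},
  {"dx": 27, "dy": 0, "dz": 1, "ax": 0, "ay": 0, "az": 0, "grip": 255},
  {"dx": 31, "dy": 0, "dz": 1, "ax": 0, "ay": 0, "az": 0, "grip": 255},
  {"dx": 34, "dy": 0, "dz": 1, "ax": 0, "ay": 0, "az": 0, "grip": 255},
  {"dx": 37, "dy": 0, "dz": 1, "ax": 0, "ay": 0, "az": 0, "grip": 255},
  {"dx": 40, "dy": 0, "dz": 1, "ax": 0, "ay": 0, "az": 0, "grip": 255},
  {"dx": 43, "dy": 0, "dz": 1, "ax": 0, "ay": 0, "az": 0, "grip": 255},
  {"dx": 43, "dy": 0, "dz": 1, "ax": 0, "ay": 0, "az": 0, "grip": 255},
])

```text
t: 5.3
eef_pos: [468.7, -13.0, 85.0]
ee_rot: [0.622, 1.48, -0.622]
force: [-2.1, 0.1, 4.3]
width: 0.4
```

servo_tool([
  {"dx": 1, "dy": 0, "dz": 0, "ax": 0, "ay": 0, "az": 0, "grip": 255},
  {"dx": 2, "dy": 0, "dz": 0, "ax": 0, "ay": 0, "az": 0, "grip": 255},
  {"dx": 2, "dy": 0, "dz": 0, "ax": 0, "ay": 0, "az": 0, "grip": 255},
])

```text
t: 5.55
eef_pos: [468.8, -13.0, 84.6]
ee_rot: [0.623, 1.48, -0.621]
force: [-8.7, -1.0, 29.4]
width: 0.5
```

servo_tool([
  {"dx": -25, "dy": 0, "dz": 0, "ax": 0, "ay": 0, "az": 0, "grip": 255},
  {"dx": -45, "dy": 10, "dz": -7, "ax": 0, "ay": 0, "az": 0, "grip": 255},
  {"dx": -45, "dy": 40, "dz": -29, "ax": 0, "ay": 0, "az": 0, "grip": 255},
  {"dx": -45, "dy": 70, "dz": -50, "ax": 0, "ay": 0, "az": 0, "grip": 255},
  {"dx": -45, "dy": 80, "dz": -58, "ax": 0, "ay": 0, "az": 0, "grip": 255},
  {"dx": -45, "dy": 80, "dz": -58, "ax": 0, "ay": 0, "az": 0, "grip": 255},
  {"dx": -45, "dy": 80, "dz": -58, "ax": 0, "ay": 0, "az": 0, "grip": 255},
])

```text
t: 6.13
eef_pos: [484.9, 85.3, 127.6]
ee_rot: [0.62, 1.48, -0.62]
force: [0.9, -0.6, 0.1]
width: 0.1
```

```bash
python3 go.py 85 left;  python3 - <<'E'
from bench import env
import cv2
cv2.imwrite('pics/s4.png',cv2.resize(env.capture('scene')[200:300,260:385],None,fx=6,fy=6,interpolation=cv2.INTER_CUBIC))
E
```

```text
t 6.1333 pos [484.9  85.3 127.6] F [ 0.9 -0.6  0.1] qd 0.031
left [485.5  85.3  85. ] (array([42.6,  0.4,  0.4]), array([0.005, 0.   , 0.   ]))
```

View pics/s4.png

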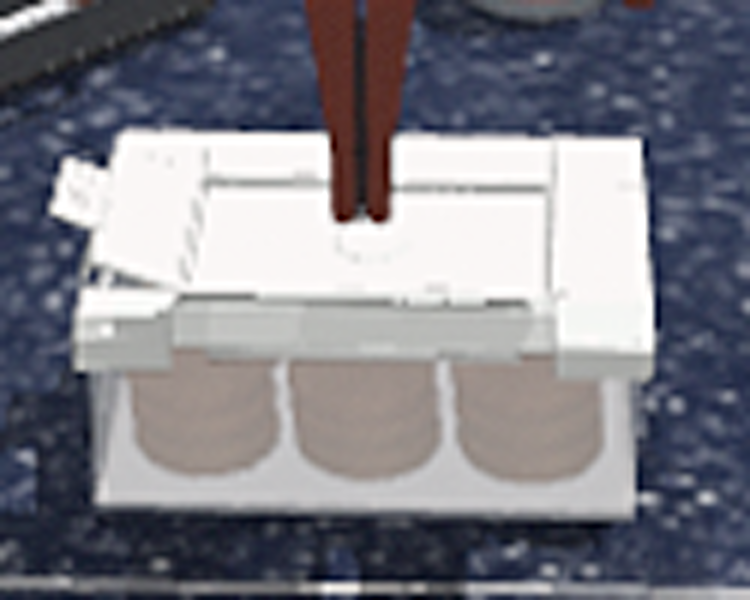

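The right-hand end and the back section are flush, the tab end at left still stands up, and the box has not moved. The near long section is next.

servo_tool([
  {"dx": 15, "dy": 0, "dz": 0, "ax": 0, "ay": 0, "az": 0, "grip": 255},
  {"dx": 27, "dy": 0, "dz": 0, "ax": 0, "ay": 0, "az": 0, "grip": 255},
  {"dx": 31, "dy": 0, "dz": 0, "ax": 0, "ay": 0, "az": 0, "grip": 255},
  {"dx": 34, "dy": 0, "dz": 0, "ax": 0, "ay": 0, "az": 0, "grip": 255},
  {"dx": 37, "dy": 0, "dz": 0, "ax": 0, "ay": 0, "az": 0, "grip": 255},
  {"dx": 40, "dy": 0, "dz": 0, "ax": 0, "ay": 0, "az": 0, "grip": 255},
  {"dx": 43, "dy": 0, "dz": 0, "ax": 0, "ay": 0, "az": 0, "grip": 255},
  {"dx": 43, "dy": 0, "dz": 0, "ax": 0, "ay": 0, "az": 0, "grip": 255},
])

```text
t: 6.85
eef_pos: [484.4, 84.3, 85.0]
ee_rot: [0.622, 1.481, -0.622]
force: [-3.2, 0.1, 5.9]
width: 0.5
```

servo_tool([
  {"dx": 1, "dy": 0, "dz": 0, "ax": 0, "ay": 0, "az": 0, "grip": 255},
  {"dx": 2, "dy": 0, "dz": 0, "ax": 0, "ay": 0, "az": 0, "grip": 255},
  {"dx": 2, "dy": 0, "dz": 0, "ax": 0, "ay": 0, "az": 0, "grip": 255},
])

```text
t: 7.1
eef_pos: [484.5, 84.4, 84.7]
ee_rot: [0.623, 1.482, -0.621]
force: [-11.1, -1.0, 29.4]
width: 0.7
```

servo_tool([
  {"dx": -25, "dy": 0, "dz": 0, "ax": 0, "ay": 0, "az": 0, "grip": 255},
  {"dx": -45, "dy": 5, "dz": 4, "ax": 0, "ay": 0, "az": 0, "grip": 255},
  {"dx": -45, "dy": 40, "dz": 29, "ax": 0, "ay": 0, "az": 0, "grip": 255},
  {"dx": -45, "dy": 70, "dz": 50, "ax": 0, "ay": 0, "az": 0, "grip": 255},
  {"dx": -45, "dy": 80, "dz": 58, "ax": 0, "ay": 0, "az": 0, "grip": 255},
  {"dx": -45, "dy": 80, "dz": 58, "ax": 0, "ay": 0, "az": 0, "grip": 255},
  {"dx": -45, "dy": 80, "dz": 58, "ax": 0, "ay": 0, "az": 0, "grip": 255},
])

```text
t: 7.68
eef_pos: [582.7, 98.8, 127.5]
ee_rot: [0.621, 1.48, -0.622]
force: [-0.1, 0.3, -0.4]
width: 0.4
```

```bash
python3 go.py 85 tab;  python3 - <<'E'
from bench import env
import cv2,numpy as np
a=cv2.resize(env.capture('scene')[200:300,260:385],None,fx=3.1,fy=3.1,interpolation=cv2.INTER_CUBIC)
b=cv2.resize(env.capture('side')[215:315,255:380],None,fx=3.1,fy=3.1,interpolation=cv2.INTER_CUBIC)
cv2.imwrite('pics/s5.png',np.hstack([a,b]))
E
```

```text
t 7.6833 pos [582.7  98.8 127.5] F [-0.1  0.3 -0.4] qd 0.049
tab [583.3  99.7  85. ] (array([42.5,  1. , -0.2]), array([0.002, 0.   , 0.   ]))
```

View pics/s5.png

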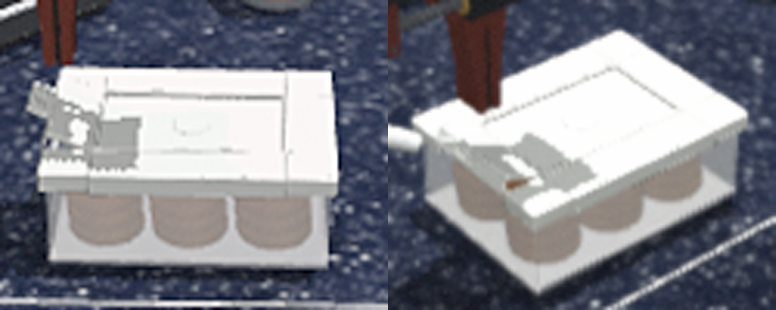

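Three sections are flush and only the tab end, at about (65,130) in the left crop, is still up. I'll press that one now.

servo_tool([
  {"dx": 15, "dy": 1, "dz": 0, "ax": 0, "ay": 0, "az": 0, "grip": 255},
  {"dx": 27, "dy": 1, "dz": 0, "ax": 0, "ay": 0, "az": 0, "grip": 255},
  {"dx": 31, "dy": 1, "dz": 0, "ax": 0, "ay": 0, "az": 0, "grip": 255},
  {"dx": 34, "dy": 1, "dz": 0, "ax": 0, "ay": 0, "az": 0, "grip": 255},
  {"dx": 37, "dy": 1, "dz": 0, "ax": 0, "ay": 0, "az": 0, "grip": 255},
  {"dx": 40, "dy": 1, "dz": 0, "ax": 0, "ay": 0, "az": 0, "grip": 255},
  {"dx": 43, "dy": 1, "dz": 0, "ax": 0, "ay": 0, "az": 0, "grip": 255},
  {"dx": 43, "dy": 1, "dz": 0, "ax": 0, "ay": 0, "az": 0, "grip": 255},
])

```text
t: 8.45
eef_pos: [583.4, 100.7, 85.1]
ee_rot: [0.622, 1.48, -0.62]
force: [-1.6, 1.3, 3.7]
width: 0.8
```

servo_tool([
  {"dx": 1, "dy": 0, "dz": 0, "ax": 0, "ay": 0, "az": 0, "grip": 255},
  {"dx": 2, "dy": 0, "dz": 0, "ax": 0, "ay": 0, "az": 0, "grip": 255},
  {"dx": 2, "dy": 0, "dz": 0, "ax": 0, "ay": 0, "az": 0, "grip": 255},
])

```text
t: 8.7
eef_pos: [583.4, 100.7, 84.8]
ee_rot: [0.623, 1.481, -0.62]
force: [-7.6, 0.7, 18.9]
width: 0.2
```

servo_tool([
  {"dx": -25, "dy": 0, "dz": 0, "ax": 0, "ay": 0, "az": 0, "grip": 255},
  {"dx": -60, "dy": 0, "dz": 0, "ax": 0, "ay": 0, "az": 0, "grip": 255},
  {"dx": -100, "dy": 0, "dz": 0, "ax": 0, "ay": 0, "az": 0, "grip": 255},
  {"dx": -140, "dy": 0, "dz": 20, "ax": 0, "ay": 0, "az": 0, "grip": 255},
  {"dx": -170, "dy": 0, "dz": 40, "ax": 0, "ay": 0, "az": 0, "grip": 255},
  {"dx": -180, "dy": 0, "dz": 40, "ax": 0, "ay": 0, "az": 0, "grip": 255},
  {"dx": -180, "dy": 0, "dz": 40, "ax": 0, "ay": 0, "az": 0, "grip": 255},
  {"dx": -180, "dy": 0, "dz": 40, "ax": 0, "ay": 0, "az": 0, "grip": 255},
])

```text
t: 9.37
eef_pos: [610.8, 71.9, 262.1]
ee_rot: [0.622, 1.48, -0.621]
force: [-1.0, 0.7, -1.7]
width: 0.4
```

```bash
python3 go.py 85;  python3 - <<'E'
from bench import env
import cv2,numpy as np
a=cv2.resize(env.capture('scene')[200:300,260:385],None,fx=3.1,fy=3.1,interpolation=cv2.INTER_CUBIC)
b=cv2.resize(env.capture('side')[215:315,255:380],None,fx=3.1,fy=3.1,interpolation=cv2.INTER_CUBIC)
cv2.imwrite('pics/s6.png',np.hstack([a,b]))
E
```

```text
t 9.3667 pos [610.8  71.9 262.1] F [-1.   0.7 -1.7] qd 0.04
```

View pics/s6.png

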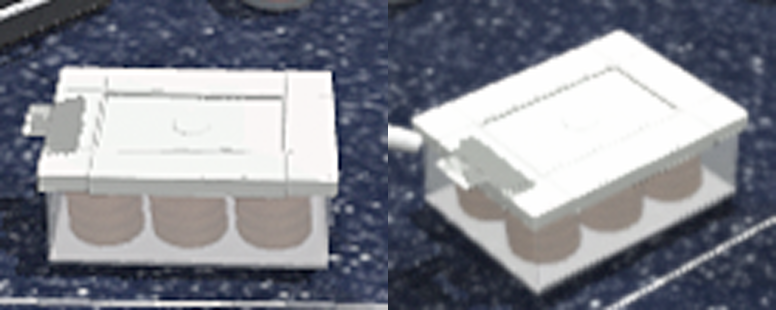

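All four sections are flush, the tab now lies level at (35,120) in the left crop, and the box has not moved.

```bash
python3 -c "
from bench import env
print(env.hand_in())"
```

```text
the job is handed in; nothing more can be done
None
```

All four rim sections of the lid are pressed shut, and I handed the job in at about 9.5 s.

- **Pressing:** I used the closed fingertips in this order: `flap_right`, `flap_end`, `flap_left`, then `flap_tab` last. Each was pressed until the fingertips met the rigid stop at about 66 mm, with 19 to 29 N on the tool.
- **Last checks:** Before I pressed the tab end, the scene and side pictures showed the other three sections flush and the tab end still up. Afterwards they showed all four flush, with the box standing flat in the same place. The gripper had lifted well clear of the box, with a force reading of about 2 N or less. I went near none of the bystanders, but took no final whole-scene picture of them.
- **Disagreement:** The camera views put the box about 3 mm apart in position and 4 mm in height, which did not affect the pressing.

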